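# Unlatch the pastry carrier and load the croissant

### The arm

A 7-joint arm with a two-finger parallel gripper is mounted at the origin on a cart in front of the work surface, level with it; the furniture and walls round the work are solid. World frame = base frame: x ahead of the robot, y to its left, z up, the work surface at z = 0. Lengths are in mm, angles in rad, forces in N, time in s.
With the tool pointing down it reaches from about 400 to 850 mm from the base axis. Payload 4.4 kg.
Tool frame: the origin (TCP) lies at the very end of the fingers, on their centre line; the grasp point (between the pads) lies 19 mm behind it (grip_depth is the distance from the TCP to the grasp point, in mm); z points along the fingers, y is the line along which they close (so a half turn about z gives the same grasp; the last joint's range is limited). The gripper opens to 94 mm and grips with 3 to 60 N. Pads are 16 mm wide; open, the fingers measure 119 mm over their backs; the gripper's body (75 mm by 177 mm) begins 78 mm behind the grasp point.
Start: joints at [1.158, 0.628, 0.038, 1.517, -0.027, 0.996, -0.02], TCP at [220.957, -611.307, 205.478] pointing down, gripper open.
Joint ranges: [-3.06, 3.06], [-0.37, 2.12], [-1.25, 1.32], [0.18, 2.47], [-1.1, 4.24], [0.23, 1.98], [-2.94, 2.94]. Speed limits (rad/s): [2.57, 2.57, 3.14, 3.14, 3.14, 3.14, 3.14].

### API

Orientations are given as a unit quaternion [w, x, y, z].
In Python, from workcell import * gives the robot as it stands.
- The arm moves only by the tool apply_moves, never from a script. Its argument "targets" is a list of rows, each a list of 2 entries, a list of its own where there are three numbers: the shift along the world's x, y, z in units of 50 mm (1.0 is 50 mm), then the turn, a rotation vector about the world's x, y, z in units of 5 degrees (1.0 is 5 degrees). In form: [[[x, y, z], [rx, ry, rz]], ...]. A call has 1 to 12 rows; each row shifts and turns the commanded pose from where the row before left it; what a row does not reach is not made up. A row lasts 1/8 s, in which the tool goes at most 62.5 mm and 10.7 degrees, less where a joint would pass 70% of its speed; a pose out of reach is approached as far as the arm can. A call is refused whole if a number of a shift passes 1 or a number of a turn 1, either way. A call with a gripper value outside its range is refused whole. "grip" is the opening, from 0 (shut) to 1 (fully open), set as the call begins (left out, the last holds). The fingers move at their own pace and stop on an object; "grip_force" is the grip in N (left out, the last holds). Time passes only in rows, so rows that do not move let the fingers close. It gives the time, the measured TCP pose, the force, the opening and the grip force at its end, in the units of the state.
- get_obs(): the state, without advancing time (a new reading comes with each control period).
- read_camera(name): name is "scene" or "top" or "wrist"; returns a dict with "image" (420x560x3 uint8, blue, green, red), "fx", "fy", "cx", "cy" (pixels), "world_from_camera" (4x4, takes a point from camera to world coordinates). Camera axes: x right, y up, looking along -z (the intrinsics and any distortion apply to the point x, -y, -z); pixel columns grow to the right and rows downward; lengths in mm; the calibration is good to about 2 mm. A picture is of the moment at which its call begins. There is no depth.
- sign_off(): hands the job in; it is judged then, once.
Trained networks look in a picture, given as the dict that the camera call returned (one of the last four; its "shot" number tells which), for a name from the list of things; names that differ only in an ending like _2 or _b are one class to them, and where a whole thing is asked for, a point or a joint stands for the part that bears it (a point fixed in the world has none). Each returns a list of dicts, best first, with "conf" (0 to 1); they miss things now and then, are a little off and sometimes report something else, mostly with a low value. They report only what shows in the picture. A call takes as long as a camera call. They do not tell look-alikes from the thing itself.
- find_in(picture, query): "centre" ([column, row] as shares, 0 to 1, of the picture: columns of its width, rows of its height, amid what is visible of it).
- spot_point(picture, query): "centre" ([column, row] as shares, 0 to 1, of the picture: columns of its width, rows of its height: a listed point, or the origin of a listed thing).
The state is a dict: "time": time; "joint_pos": joint angles; "joint_vel": joint speeds; "joint_efforts": joint torques, N m; "tcp_pos": TCP position; "ee_rot": TCP orientation; "contact_force": force on the tool from outside, world axes, zero at the start; "torque": the same for the moment, N m; "opening": finger opening in mm; "finger_force": force on a finger pad.
Only numpy, scipy, OpenCV 4.12 (cv2) and the standard library are available. Lean on these libraries where they do the work, as an engineer would, in place of code of your own. Each camera call takes 0.05 s, during which the arm holds its last target. There are 200 camera calls.

### The job

The croissant from the small wooden board has to go into the white pastry carrier. Swing the latch lever off the lid, round to its stop, then open the lid until it stands upright or a little beyond and stays there, and lay the croissant flat inside on the carrier's floor, set down and not dropped. Leave the lever swung clear, the lid open and the other pastries where they are.

Things in the scene. Friction and masses are not known exactly. Their poses are not given: they have to be found in the camera images.
- carrier: White pastry carrier, an open-topped box 164 (x) x 210 (y) x 64 mm high with 6 mm walls and floor, standing fixed on four 12 mm rubber feet. Origin: centre of the box's underside, 12 mm above the counter. Its x axis points from its front (latch side, nearer the robot) to its back (lid hinge side), y to its left, z up. With the lid shut the lid's top is 84 mm above the counter.
- carrier_floor (a point): Centre of the carrier's inner floor, 18 mm above the counter; the clear inside is 152 (x) x 198 (y) mm and 58 mm deep. Axes as the carrier's.
- latch (a joint): Angle of the steel latch lever about its vertical pivot on the carrier's front. 0: the arm lies across the lid, pointing straight to the back, and holds the lid shut; grows as it swings clockwise seen from above (towards the carrier's right, -y); at 1.75, its stop, it points to the right and slightly forward, in front of the carrier and clear of the lid. It frees the lid only above about 1.45. Stiff (about 1 N at the knob), stays where it is left. Starts between 0 and 0.4.
- latch_knob (a point): Centre of the black upright knob at the lever's end: 20 mm in diameter, 40 mm tall, turned with the lever. Its centre is 114.5 mm above the counter, 90 mm from the pivot axis. The lever's arm under it is 16 mm wide with its top 20 mm below this point. The point's x axis points along the arm, away from the pivot.
- latch_pivot (a point): On the lever's vertical pivot axis at the height of the arm, 90.5 mm above the counter; in the carrier's frame at x = -104, y = -50 mm.
- carrier_lid (a joint): Opening angle of the carrier's lid (164 x 210 x 8 mm, 0.22 kg) about the hinge along its back edge: 0 shut, 1.57 upright, 1.8 its stop. A stiff hinge: it stays at any angle; about 4 N at the handle moves it.
- lid_handle (a point): Middle of the steel bar handle on the lid: a round bar 10 mm thick and 80 mm long, parallel to the hinge, on two legs; its centre line is 38 mm above the lid's top, and 26 mm behind the lid's front edge. In the frame of the hinge it lies at x = -138, y = +28, z = +46 mm with the lid shut. It turns with the lid.
- lid_hinge (a point): Middle of the lid's hinge line, which runs along y; in the carrier's frame at x = +82 mm, z = +64 mm, 76 mm above the counter. Turns with the lid (same axes as the carrier when shut).
- croissant_center (a point): Centre, half-way up, of the croissant: 65 x 133 x 49 mm, long along its own y, its z up, 55 g, firm. Lies on one of two identical wooden boards (170 x 100 mm, top 22 mm above the counter), one left and one right of the carrier, with its long side roughly along the world's x. Grasped across its narrow side.
- croissant: The same croissant; origin at the centre of its underside.
- bundt: Chocolate bundt cake with pink topping, 104 mm across, 84 mm high, on the other wooden board; to be left alone. Origin: centre of its underside.
- bombe: White domed cake, 130 mm across, 51 mm high, behind the carrier; to be left alone. Origin: centre of its underside.
- tart: Round tart with cream peaks, 107 mm across, 44 mm high, behind the carrier; to be left alone. Origin: centre of its underside.
Things that resemble listed ones, but are neither listed nor needed, are in the scene too. What is shaped like the croissant but black is not meant.

How it is judged (in metres and radians):
On the way, in this order (a step that is already met when the one before it is completed fails the run):
1. the latch lever is swung clear of the lid (past 1.5 rad) (value of joint latch above 1.5 rad), for 0.2 s.
2. the lid stands open (past 1.45 rad) (value of joint carrier_lid above 1.45 rad), for 0.2 s.
3. the croissant is down inside the carrier (x of croissant_center in the frame of carrier between -0.07 and 0.07 m and y of croissant_center in the frame of carrier between -0.09 and 0.09 m and z of croissant_center in the frame of carrier below 0.042 m), for 0.2 s.
At the end, for the whole second after the job is handed in: The lever is past 1.5 rad and the lid past 1.45 rad open; the croissant lies at rest on the carrier's floor, its centre within 70 mm (x) and 90 mm (y) of the carrier's middle and less than 42 mm above the underside of the box, its own up axis within 0.3 rad of vertical (all of step 3 and value of joint latch above 1.5 rad and value of joint carrier_lid above 1.45 rad and angle between croissant's own z axis and vertical below 0.3 rad and linear speed of croissant below 0.03 m/s); the robot touches nothing.
It fails at once if another pastry is moved by more than 30 mm (distance of any of bundt, bombe, tart from where it was at the start of the episode above 0.03 m).
It fails at once if the croissant is dropped: it falls freely faster than 0.7 m/s (about 25 mm) (linear speed of croissant above 0.7 m/s and contact force between the fingers and croissant below 0.05 N).
It also fails if it takes over 62 s, if anything falls off the work surface, if the arm or the gripper's body presses on something with over 40 N, if the wrist force passes 120 N, or if a joint passes its speed limit or range.

## Working session

There is one attempt and no reset: what is moved stays moved. The work goes in short steps, Python scripts to look and compute and a tool call to move; the robot and the scene stay as the last step left them, time stands still between calls to the robot, and variables do not carry over. Pictures are saved under pics/ and viewed, at most 12 in all, crops included, and the job is handed in when it is done.

Besides the shell and the picture viewer there is one more tool, called after "Call:" in YAML: its name, and indented under it one key for each argument. apply_moves: Moves the arm, as the interface text tells. Its arguments: {"type":"object","properties":{"targets":{"type":"array"},"grip":{"type":"number"},"grip_force":{"type":"number"}},"required":["targets"]}

```bash
mkdir -p pics; cat > h.py <<'E'
from workcell import *
import numpy as np, cv2
def px(p,c): 
    h,w=p["image"].shape[:2]; return np.array([c[0]*w,c[1]*h])
def ray(p,uv):
    T=np.array(p["world_from_camera"]); d=np.array([(uv[0]-p["cx"])/p["fx"],-(uv[1]-p["cy"])/p["fy"],-1.])
    return T[:3,3],T[:3,:3]@d
def onz(p,uv,z):
    o,d=ray(p,uv); return o+d*(z-o[2])/d[2]
def proj(p,X):
    T=np.array(p["world_from_camera"]); q=T[:3,:3].T@(np.array(X)-T[:3,3]); return np.array([p["cx"]+p["fx"]*q[0]/-q[2],p["cy"]-p["fy"]*q[1]/-q[2]])
E
python3 - <<'E'
from h import *
Z=dict(carrier=12,carrier_floor=18,latch_knob=114.5,latch_pivot=90.5,lid_handle=122,lid_hinge=76,croissant_center=46.5,bundt=22,bombe=0,tart=0)
ims=[]
for n in("scene","top"):
    p=read_camera(n); ims.append(p["image"]); print(n,{k:p[k] for k in p if k not in("image","world_from_camera")},np.round(p["world_from_camera"],2)[:3].tolist())
    for q,z in Z.items():
        print(q,[(round(r["conf"],2),px(p,r["centre"]).round().tolist(),onz(p,px(p,r["centre"]),z).round().tolist()[:2]) for r in spot_point(p,q)[:3]])
cv2.imwrite("pics/a.png",cv2.resize(ims[0],(800,600))); cv2.imwrite("pics/b.png",cv2.resize(ims[1],(800,600)))
E
```

```text
scene {'fx': 533.5523534524765, 'fy': 533.5523534524765, 'cx': 273.68496564888994, 'cy': 211.5185189048627, 'shot': 1} [[-0.84, 0.39, -0.38, 49.28], [-0.54, -0.62, 0.56, 632.53], [-0.02, 0.68, 0.73, 1192.63]]
carrier [(0.94, [253.0, 281.0], [575.0, -33.0]), (0.62, [259.0, 271.0], [579.0, -69.0]), (0.46, [210.0, 346.0], [554.0, 183.0])]
carrier_floor []
latch_knob [(0.88, [284.0, 244.0], [526.0, -114.0])]
latch_pivot [(0.81, [297.0, 273.0], [457.0, -68.0]), (0.57, [233.0, 251.0], [639.0, -40.0]), (0.21, [322.0, 213.0], [505.0, -284.0])]
lid_handle [(0.97, [259.0, 274.0], [523.0, 4.0])]
lid_hinge [(0.55, [233.0, 253.0], [642.0, -45.0])]
croissant_center [(0.94, [379.0, 196.0], [415.0, -471.0]), (0.92, [325.0, 209.0], [526.0, -341.0])]
bundt [(0.74, [209.0, 344.0], [554.0, 185.0]), (0.5, [259.0, 272.0], [573.0, -59.0])]
bombe [(0.69, [227.0, 228.0], [754.0, -158.0])]
tart [(0.77, [192.0, 273.0], [737.0, 28.0])]
top {'fx': 514.4510131514819, 'fy': 514.4510131514819, 'cx': 279.4849751883342, 'cy': 206.89235216091092, 'shot': 2} [[-0.03, 0.99, -0.11, 399.38], [-1.0, -0.03, 0.02, -214.13], [0.01, 0.11, 0.99, 1799.05]]
carrier [(0.86, [222.0, 217.0], [572.0, -45.0])]
carrier_floor []
latch_knob [(0.68, [238.0, 225.0], [535.0, -106.0])]
latch_pivot [(0.51, [226.0, 249.0], [457.0, -62.0])]
lid_handle [(0.77, [205.0, 230.0], [521.0, 2.0])]
lid_hinge [(0.97, [223.0, 191.0], [652.0, -56.0]), (0.72, [199.0, 169.0], [730.0, 25.0]), (0.7, [225.0, 248.0], [461.0, -60.0])]
croissant_center [(0.84, [404.0, 250.0], [439.0, -666.0]), (0.8, [355.0, 257.0], [418.0, -497.0]), (0.6, [312.0, 225.0], [533.0, -353.0])]
bundt [(0.89, [151.0, 228.0], [540.0, 201.0])]
bombe [(0.92, [256.0, 161.0], [769.0, -166.0]), (0.66, [225.0, 192.0], [662.0, -54.0])]
tart [(0.78, [199.0, 166.0], [757.0, 36.0]), (0.3, [239.0, 225.0], [544.0, -101.0])]
```

View pics/a.png

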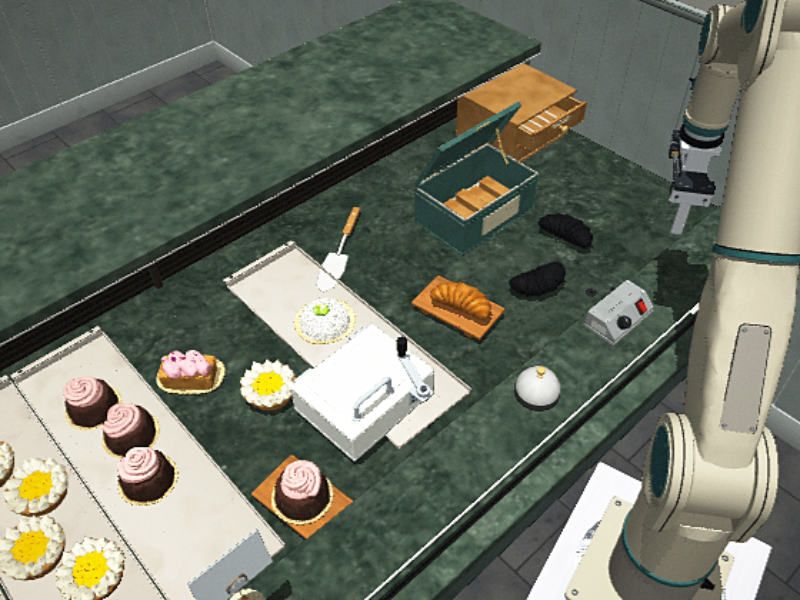

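View pics/b.png

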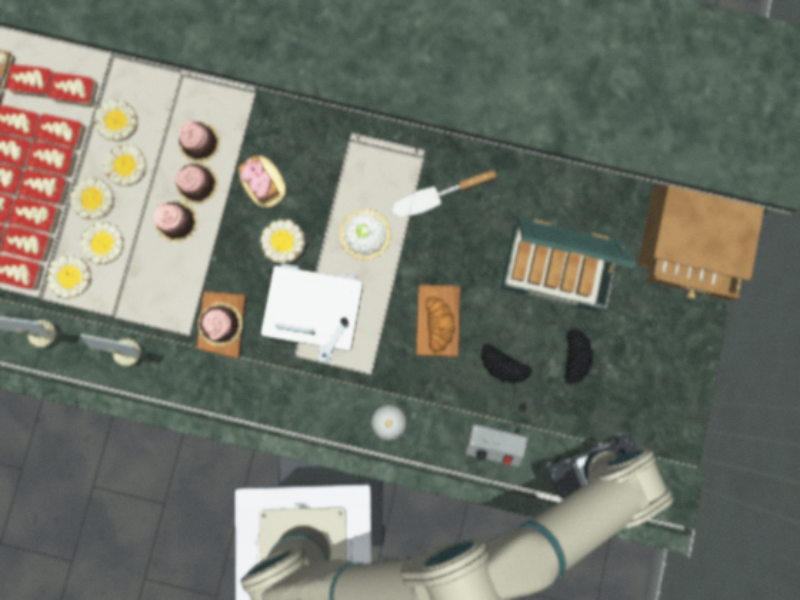

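Candidates for the croissant in the scene picture (800x600): the brown one on the wooden board at (460,300), and black look-alikes at (538,280) and (566,231). I choose the brown one. The carrier is at (365,390), the knob at (403,345), the handle at (374,397) and the bundt on the other board at (302,490). Next I fit the poses and check the croissant in a crop.

```bash
cat > fit.py <<'E'
from h import *
from scipy.optimize import least_squares
def model(v):
    x,y,a,th=v; c,s=np.cos(a),np.sin(a); R=np.array([[c,-s],[s,c]])
    P=lambda f:R@np.array(f)+[x,y]
    return dict(carrier=[*P((0,0)),12],latch_pivot=[*P((-104,-50)),90.5],lid_hinge=[*P((82,0)),76],lid_handle=[*P((-56,28)),122],latch_knob=[*P((-104+90*np.cos(th),-50-90*np.sin(th))),114.5])
def fit(obs,v0):
    f=lambda v:np.concatenate([np.array(w*(proj(p,model(v)[q])-uv)) for p,q,uv,w in obs])
    r=least_squares(f,v0,loss="soft_l1",f_scale=2); return r.x,f(r.x)
E
python3 - <<'E'
from fit import *
from scipy.spatial.transform import Rotation as Ro
s=get_obs(); w=s["ee_rot"]; print(s["tcp_pos"],w,Ro.from_quat([*w[1:],w[0]]).as_matrix().round(2).tolist(),s["opening"])
obs=[];cr=[]
for n in("scene","top"):
    p=read_camera(n)
    for q in model([0,0,0,0]):
        g=[px(p,r["centre"]) for r in spot_point(p,q)]
        g=[u for u in g if np.linalg.norm(proj(p,model([572,-42,-.21,.34])[q])-u)<12]
        if g: obs.append((p,q,g[0],1.))
    # croissant: brown blob, board colour vs croissant
    c0=proj(p,[530,-347,40]); print(n,"cro",c0.round()); im=p["image"]
    if n=="scene":
        x,y=c0.astype(int); cv2.imwrite("pics/c.png",cv2.resize(im[y-60:y+60,x-80:x+80],(800,600),interpolation=cv2.INTER_CUBIC)); print("crop origin",x-80,y-60)
    cr.append([onz(p,px(p,r["centre"]),46.5).round().tolist() for r in spot_point(p,"croissant_center")])
print(cr)
v,r=fit(obs,[572,-42,-.21,.34]); print(v.round(3)); 
for o,e in zip(obs,r.reshape(-1,2)): print(o[0]["shot"],o[1],e.round(1))
for k,x in model(v).items(): print(k,np.round(x))
E
```

```text
[ 220.92273994 -611.32269772  205.48365717] [6.90174761e-06 9.85007768e-01 1.72509990e-01 7.36015345e-06] [[0.94, 0.34, 0.0], [0.34, -0.94, -0.0], [0.0, 0.0, -1.0]] 93.76650613456533
scene cro [325. 208.]
crop origin 244 148
top cro [310. 226.]
[[[528.0, -334.0, 46.0], [439.0, -632.0, 46.0], [412.0, -459.0, 46.0], [740.0, -133.0, 46.0]], [[438.0, -662.0, 46.0], [417.0, -486.0, 46.0], [530.0, -343.0, 46.0]]]
[ 5.72464e+02 -3.51530e+01 -1.52000e-01  3.87000e-01]
3 carrier [-1.   0.5]
3 latch_pivot [-2.4  0.1]
3 lid_hinge [-0.1  0.1]
3 lid_handle [1.3 2.2]
3 latch_knob [-3.1 -0.6]
4 carrier [ 1.4 -1.2]
4 latch_pivot [0.3 0.5]
4 lid_hinge [1.3 3.1]
4 lid_handle [-0.2  0.1]
4 latch_knob [1.7 1.2]
carrier [572. -35.  12.]
latch_pivot [462. -69.  90.]
lid_hinge [654. -48.  76.]
lid_handle [521.   1. 122.]
latch_knob [ 539. -115.  114.]
```

View pics/c.png

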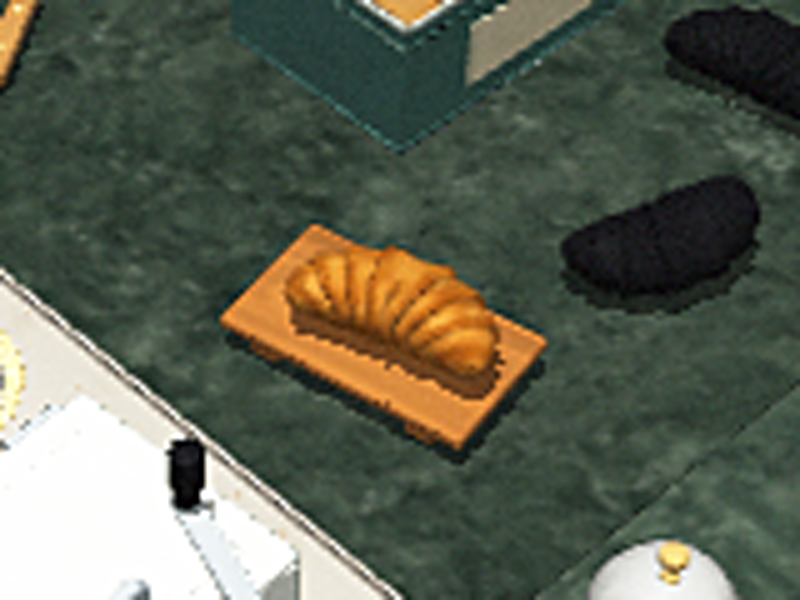

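Call:
apply_moves:
  targets:
    - [[0,0,1],[0,0,0]]
    - [[0,0,1],[0,0,0]]
    - [[0.5,1,0.1],[0,0,0.8]]
    - [[0.5,1,0.1],[0,0,0.8]]
    - [[0.5,1,0],[0,0,0.8]]
    - [[0.5,1,0],[0,0,0.8]]
    - [[0.5,1,0],[0,0,0.8]]
    - [[0.5,1,0],[0,0,0.8]]
    - [[0.5,1,0],[0,0,0.8]]
    - [[0.5,1,0],[0,0,0.8]]
    - [[0.5,1,0],[0,0,0.8]]
    - [[0.5,1,0],[0,0,0.8]]
  grip: 0

```text
time: 3.3
tcp_pos: [471.7, -109.8, 315.9]
ee_rot: [0.0, 0.866, 0.5, 0.0]
contact_force: [0.5, -0.6, -0.2]
opening: 0.6
finger_force: 0.0
```

```bash
cat > look.py <<'E'
from fit import *
import sys
p=read_camera("wrist"); s=get_obs(); print("tcp",np.round(s["tcp_pos"],1),"t",s["time"],"F",np.round(s["contact_force"],1),"open",s["opening"])
print("cam",np.round(p["world_from_camera"],2)[:3].tolist())
obs=[]
for q,X in model([572.5,-35,-.152,.387]).items():
    g=[px(p,r["centre"]) for r in spot_point(p,q) if r["conf"]>.3]; print(q,[u.round(1).tolist() for u in g],"exp",proj(p,X).round(1),[onz(p,u,X[2]).round(1)[:2].tolist() for u in g])
cv2.imwrite(sys.argv[1],p["image"])
E
python3 look.py pics/d.png
```

```text
tcp [ 475.  -100.9  316.1] t 3.35 F [ 3.   5.3 -0.3] open 0.4594252887934516
cam [[0.87, 0.48, 0.13, 508.02], [-0.5, 0.84, 0.22, -45.17], [0.0, -0.26, 0.97, 494.36]]
carrier [[312.7, 81.9]] exp [316.   79.4] [[567.3, -35.5]]
latch_pivot [[251.4, 148.8]] exp [253.3 150.4] [[461.2, -66.0]]
lid_hinge [[389.4, 51.2]] exp [391.4  46. ] [[649.3, -51.2]]
lid_handle [[265.3, 65.6]] exp [265.9  63.5] [[519.9, -0.3]]
latch_knob [[325.7, 155.1]] exp [334.1 154. ] [[530.9, -111.3]]
```

View pics/d.png

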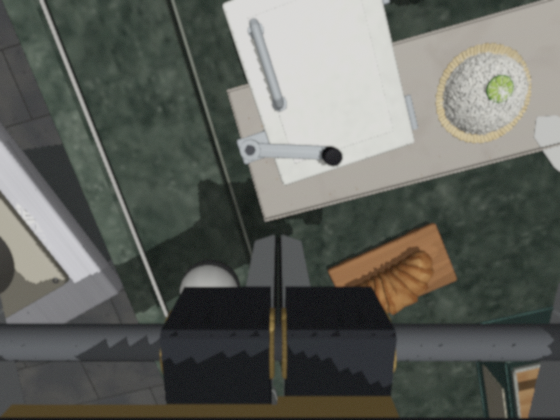

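```bash
cat > refit.py <<'E'
from fit import *
obs=[];v0=[570,-37,-.17,.38]
for n,w in(("scene",1.),("top",1.),("wrist",1.5)):
    p=read_camera(n)
    for q in model(v0):
        g=[px(p,r["centre"]) for r in spot_point(p,q)]
        g=[u for u in g if np.linalg.norm(proj(p,model(v0)[q])-u)<14]
        if g: obs.append((p,q,g[0],w))
    if n=="wrist":
        a,b=[onz(p,u,122) for u in((253,22),(279,104))]; print("bar",a.round(1),b.round(1),np.linalg.norm(a-b),"yaw",np.arctan2(-(a-b)[0],(a-b)[1]))
        print("knobtop",onz(p,(331.5,154),134.5),"pivot",onz(p,(250,150),95))
v,r=fit(obs,v0); print(v.round(3))
for o,e in zip(obs,r.reshape(-1,2)): print(o[0]["shot"],o[1],e.round(1))
for k,x in model(v).items(): print(k,np.round(x,1))
print(get_obs()["tcp_pos"])
E
python3 refit.py
```

```text
bar [529.1  38.4 122. ] [512.6 -40.9 122. ] 80.94994311970258 yaw -0.20584752233419673
knobtop [ 534.53519467 -111.38173942  134.5       ] pivot [458.87854784 -67.60791218  95.        ]
[ 5.70478e+02 -3.84330e+01 -2.01000e-01  3.49000e-01]
6 carrier [1.7 1.3]
6 latch_pivot [-1.3  1.1]
6 lid_hinge [ 2.3 -1.4]
6 lid_handle [-0.6  2.6]
6 latch_knob [ 0.5 -1.1]
7 carrier [ 1.2 -0.8]
7 lid_hinge [ 1.1 -0.6]
7 lid_handle [-0.7  3.4]
8 carrier [-0.4  0.7]
8 latch_pivot [-1.9  6.1]
8 lid_hinge [ 2.8 -0.6]
8 lid_handle [-1.3 -3. ]
8 latch_knob [ 3.2 -0.1]
carrier [570.5 -38.4  12. ]
latch_pivot [458.6 -66.6  90.5]
lid_hinge [650.8 -54.8  76. ]
lid_handle [5.212e+02 2.000e-01 1.220e+02]
latch_knob [ 535.3 -113.7  114.5]
[ 470.98541192 -111.28556554  315.49849887]
```

Call:
apply_moves:
  targets:
    - [[0.52,0.2,-0.4],[0,0,0]]
    - [[0.52,0.2,-0.4],[0,0,0]]
    - [[0.52,0.2,-0.4],[0,0,0]]
    - [[0,0,-0.6],[0,0,0]]
    - [[0,0,-0.8],[0,0,0]]
    - [[0,0,-0.8],[0,0,0]]
    - [[0,0,-0.5],[0,0,0]]
    - [[0,0,-0.3],[0,0,0]]
    - [[0,0,0],[0,0,0]]

```text
time: 5.62
tcp_pos: [548.5, -81.2, 104.9]
ee_rot: [-0.0, 0.867, 0.499, -0.001]
contact_force: [0.2, -0.1, 0.4]
opening: 0.5
finger_force: 0.0
```

```bash
python3 - <<'E'
from h import *
s=get_obs();print(s["tcp_pos"],s["contact_force"],s["time"])
c=np.array([458.7,-67]);A=np.radians(np.arange(-9,-106,-8));P=c+92*np.c_[np.cos(A),np.sin(A)]
print(np.c_[P.round(1),np.r_[[[0,0]],np.diff(P,axis=0)/50].round(2)])
E
```

```text
[548.5360738  -81.23337531 104.85061466] [ 0.18912522 -0.05742426  0.38296211] 5.625
[[ 5.496e+02 -8.140e+01  0.000e+00  0.000e+00]
 [ 5.467e+02 -9.390e+01 -6.000e-02 -2.500e-01]
 [ 5.421e+02 -1.059e+02 -9.000e-02 -2.400e-01]
 [ 5.359e+02 -1.171e+02 -1.200e-01 -2.200e-01]
 [ 5.281e+02 -1.274e+02 -1.500e-01 -2.100e-01]
 [ 5.191e+02 -1.364e+02 -1.800e-01 -1.800e-01]
 [ 5.088e+02 -1.442e+02 -2.100e-01 -1.500e-01]
 [ 4.976e+02 -1.504e+02 -2.200e-01 -1.200e-01]
 [ 4.856e+02 -1.550e+02 -2.400e-01 -9.000e-02]
 [ 4.731e+02 -1.579e+02 -2.500e-01 -6.000e-02]
 [ 4.603e+02 -1.590e+02 -2.600e-01 -2.000e-02]
 [ 4.475e+02 -1.583e+02 -2.600e-01  1.000e-02]
 [ 4.349e+02 -1.559e+02 -2.500e-01  5.000e-02]]
```

Call:
apply_moves:
  targets:
    - [[-0.06,-0.25,0],[0,0,-0.8]]
    - [[-0.09,-0.24,0],[0,0,-0.9]]
    - [[-0.12,-0.22,0],[0,0,-1]]
    - [[-0.15,-0.21,0],[0,0,-1]]
    - [[-0.18,-0.18,0],[0,0,-1]]
    - [[-0.21,-0.15,0],[0,0,-1]]
    - [[-0.22,-0.12,0],[0,0,-1]]
    - [[-0.24,-0.09,0],[0,0,-1]]
    - [[-0.25,-0.06,0],[0,0,-1]]
    - [[-0.26,-0.02,0],[0,0,-1]]
    - [[-0.26,0.01,0],[0,0,-1]]
    - [[-0.1,0.01,0],[0,0,-1]]

```text
time: 7.12
tcp_pos: [446.7, -159.3, 107.5]
ee_rot: [0.002, 1.0, 0.009, 0.006]
contact_force: [10.4, -0.9, -5.5]
opening: 0.1
finger_force: 4.5
```

```bash
python3 - <<'E'
from h import *
s=get_obs();print(s["tcp_pos"],s["contact_force"],s["time"])
for n in("scene","top","wrist"):
    p=read_camera(n)
    for q,z in(("latch_knob",114.5),("latch_pivot",90.5)): print(n,q,[(round(r["conf"],2),onz(p,px(p,r["centre"]),z).round(1).tolist()) for r in spot_point(p,q)[:3]])
cv2.imwrite("pics/e.png",p["image"])
E
```

```text
[ 446.66555652 -159.33910759  107.48334802] [10.43470881 -0.91727911 -5.50377795] 7.125
scene latch_knob [(0.54, [429.7, -156.1, 114.5])]
scene latch_pivot [(0.64, [469.7, -78.2, 90.5])]
top latch_knob []
top latch_pivot []
wrist latch_knob [(0.62, [425.3, -147.7, 114.5])]
wrist latch_pivot [(0.55, [460.6, -67.5, 90.5])]
```

View pics/e.png

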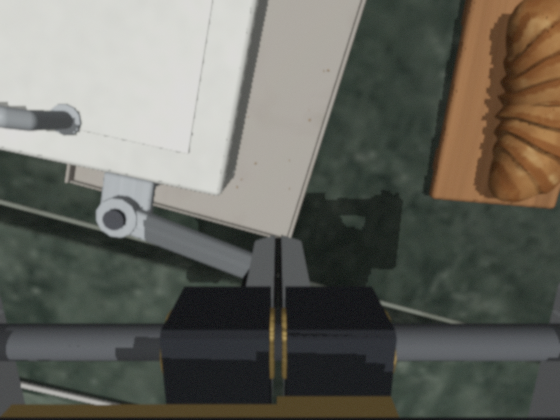

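Call:
apply_moves:
  targets:
    - [[0.25,0,0],[0,0,0]]
    - [[0,0,0.5],[0,0,0.5]]
    - [[0,0,0.7],[0,0,1]]
    - [[0,0,0.6],[0,0,1]]
    - [[0.16,0.39,0.1],[0,0,1]]
    - [[0.16,0.39,0.1],[0,0,1]]
    - [[0.16,0.39,0],[0,0,1]]
    - [[0.17,0.39,0],[0,0,1]]
    - [[0.17,0.39,0],[0,0,1]]
    - [[0.17,0.39,0],[0,0,1]]
    - [[0.17,0.4,0],[0,0,1]]
    - [[0.17,0.4,0],[0,0,1]]
  grip: 0.55

```text
time: 9.07
tcp_pos: [521.5, 1.0, 205.4]
ee_rot: [-0.0, 0.89, 0.456, 0.0]
contact_force: [-0.4, 0.2, 0.8]
opening: 51.4
finger_force: 0.0
```

Call:
apply_moves:
  targets:
    - [[0,0,0],[0,0,1]]
    - [[0,0,0],[0,0,1]]
    - [[0,0,0],[0,0,1]]
    - [[0,0,0],[0,0,1]]
    - [[0,0,0],[0,0,1]]
    - [[0,0,0],[0,0,0]]

```text
time: 9.82
tcp_pos: [521.2, 0.2, 205.4]
ee_rot: [-0.0, 0.772, 0.636, 0.0]
contact_force: [0.5, -0.4, -0.0]
opening: 51.9
finger_force: 0.0
```

```bash
python3 - <<'E'
from h import *
from scipy.spatial.transform import Rotation as Ro
p=read_camera("wrist");s=get_obs();w=s["ee_rot"];y=Ro.from_quat([*w[1:],w[0]]).as_matrix()[:,1]
print(s["tcp_pos"],np.degrees(np.arctan2(y[1],y[0])),s["time"],s["opening"],"exp px",proj(p,[521,-.5,122]),[proj(p,s["tcp_pos"])])
for q,z in(("lid_handle",122),("latch_knob",114.5),("latch_pivot",90.5),("lid_hinge",76)): print(q,[(round(r["conf"],2),px(p,r["centre"]).round(),onz(p,px(p,r["centre"]),z).round(1).tolist()) for r in spot_point(p,q)[:3]])
cv2.imwrite("pics/f.png",p["image"])
E
```

```text
[5.21144046e+02 9.99806023e-02 2.05438387e+02] -11.134037254881692 9.875 52.00404243800216 exp px [278.61594577 210.54755403] [array([278.98644861, 250.98019186])]
lid_handle [(0.69, array([326., 208.]), [558.0, -5.7, 122.0]), (0.55, array([281., 210.]), [523.0, -0.4, 122.0])]
latch_knob [(0.8, array([206., 378.]), [423.5, -149.0, 114.5])]
latch_pivot []
lid_hinge [(0.56, array([424., 227.]), [649.7, -55.2, 76.0])]
```

View pics/f.png

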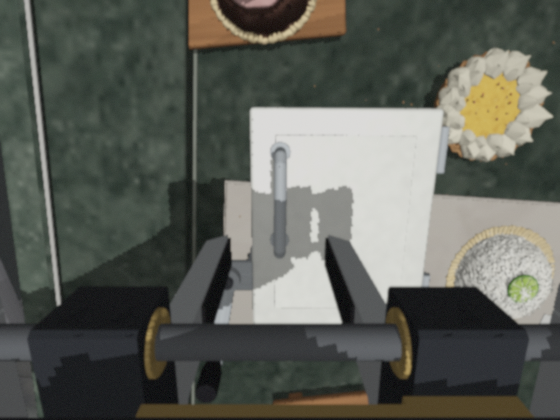

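The handle bar runs from (280,150) to (280,255), vertical in the image and midway between the fingers. The lever is clear, with its knob at (208,378). I descend and grip the bar.

Call:
apply_moves:
  targets:
    - [[0,0,-0.5],[0,0,0]]
    - [[0,0,-0.7],[0,0,0]]
    - [[0,0,-0.5],[0,0,0]]
    - [[0,0,-0.3],[0,0,0]]
    - [[0,0,0],[0,0,0]]

```text
time: 10.7
tcp_pos: [520.5, -0.3, 104.8]
ee_rot: [-0.0, 0.772, 0.635, -0.001]
contact_force: [-0.9, -0.2, 0.5]
opening: 51.6
finger_force: 0.0
```

Call:
apply_moves:
  targets:
    - [[0,0,0],[0,0,0]]
    - [[0,0,0],[0,0,0]]
    - [[0,0,0],[0,0,0]]
    - [[0,0,0],[0,0,0]]
  grip: 0
  grip_force: 25

```text
time: 11.2
tcp_pos: [521.1, -0.3, 105.8]
ee_rot: [0.0, 0.772, 0.635, 0.0]
contact_force: [0.4, -0.2, 0.6]
opening: 15.0
finger_force: 0.0
```

```bash
python3 - <<'E'
from h import *
s=get_obs();print(s["tcp_pos"],s["opening"],s["contact_force"],s["time"])
# arc of bar: hinge frame x,z (-138,46); yaw -.203
r=np.hypot(138,46);a0=np.arctan2(46,-138)
A=np.linspace(0,1.68,23);P=np.c_[r*np.cos(a0-A),r*np.sin(a0-A)];P-=P[0]
W=np.c_[P[:,0]*np.cos(-.203),P[:,0]*np.sin(-.203),P[:,1]]/50
print(np.c_[A,W*50][[0,11,22]].round(1));print(np.diff(W,axis=0).round(2).tolist())
E
```

```text
[ 5.21148339e+02 -3.43804026e-01  1.05827064e+02] 14.995710216863955 [ 0.42337208 -0.15646603  0.60569812] 11.2
[[  0.    0.   -0.    0. ]
 [  0.8  78.5 -16.2  87.5]
 [  1.7 194.7 -40.1  86.2]]
[[0.08, -0.02, 0.21], [0.09, -0.02, 0.2], [0.11, -0.02, 0.19], [0.12, -0.02, 0.18], [0.13, -0.03, 0.17], [0.15, -0.03, 0.16], [0.16, -0.03, 0.15], [0.17, -0.03, 0.14], [0.18, -0.04, 0.13], [0.19, -0.04, 0.11], [0.2, -0.04, 0.1], [0.2, -0.04, 0.08], [0.21, -0.04, 0.06], [0.21, -0.04, 0.05], [0.22, -0.04, 0.03], [0.22, -0.04, 0.01], [0.22, -0.04, -0.0], [0.22, -0.04, -0.02], [0.21, -0.04, -0.04], [0.21, -0.04, -0.05], [0.21, -0.04, -0.07], [0.2, -0.04, -0.09]]
```

Close two more rows, then sweep the arc.

Call:
apply_moves:
  targets:
    - [[0,0,0],[0,0,0]]
    - [[0,0,0],[0,0,0]]
    - [[0.08,-0.02,0.21],[0,0,0]]
    - [[0.09,-0.02,0.2],[0,0,0]]
    - [[0.11,-0.02,0.19],[0,0,0]]
    - [[0,0,0],[0,0,0]]

```text
time: 11.95
tcp_pos: [535.8, -3.3, 135.9]
ee_rot: [0.0, 0.772, 0.635, 0.001]
contact_force: [4.2, -0.0, -2.2]
opening: 9.0
finger_force: 25.0
```

Call:
apply_moves:
  targets:
    - [[0.12,-0.02,0.18],[0,0,0]]
    - [[0.13,-0.03,0.17],[0,0,0]]
    - [[0.15,-0.03,0.16],[0,0,0]]
    - [[0.16,-0.03,0.15],[0,0,0]]
    - [[0.17,-0.03,0.14],[0,0,0]]
    - [[0.18,-0.04,0.13],[0,0,0]]
    - [[0.19,-0.04,0.11],[0,0,0]]
    - [[0.2,-0.04,0.1],[0,0,0]]

```text
time: 12.95
tcp_pos: [596.8, -15.8, 193.8]
ee_rot: [-0.002, 0.772, 0.635, -0.003]
contact_force: [-8.6, 1.6, 7.5]
opening: 9.1
finger_force: 25.0
```

Call:
apply_moves:
  targets:
    - [[0.2,-0.04,0.08],[0,0,0]]
    - [[0.21,-0.04,0.06],[0,0,0]]
    - [[0.21,-0.04,0.05],[0,0,0]]
    - [[0.22,-0.04,0.03],[0,0,0]]
    - [[0.22,-0.04,0.01],[0,0,0]]
    - [[0.22,-0.04,0],[0,0,0]]
    - [[0.22,-0.04,-0.02],[0,0,0]]

```text
time: 13.82
tcp_pos: [675.4, -31.6, 204.2]
ee_rot: [0.001, 0.773, 0.635, -0.0]
contact_force: [-3.3, -2.1, 4.6]
opening: 9.0
finger_force: 25.0
```

Call:
apply_moves:
  targets:
    - [[0.21,-0.04,-0.04],[0,0,0]]
    - [[0.21,-0.04,-0.05],[0,0,0]]
    - [[0.21,-0.04,-0.07],[0,0,0]]
    - [[0.2,-0.04,-0.09],[0,0,0]]
    - [[0,0,0],[0,0,0]]
    - [[0,0,0],[0,0,0]]

```text
time: 14.58
tcp_pos: [718.2, -40.1, 190.1]
ee_rot: [0.002, 0.773, 0.635, 0.001]
contact_force: [1.9, -5.3, 1.1]
opening: 9.0
finger_force: 25.0
```

```bash
python3 - <<'E'
from h import *
s=get_obs();print(s["tcp_pos"],s["opening"],s["contact_force"],s["time"])
d=np.array(s["tcp_pos"])-[650.8,-54.8,57]
x=d[0]*np.cos(-.203)+d[1]*np.sin(-.203);print("lid",np.arctan2(46,-138)-np.arctan2(d[2],x),x,d[2])
p=read_camera("scene");cv2.imwrite("pics/g.png",cv2.resize(p["image"],(800,600)))
E
```

```text
[718.1924931  -40.12200362 190.10131499] 9.00012120293293 [ 1.94594327 -5.29806963  1.1374174 ] 14.575
lid 1.6914289811378806 63.04945569018865 133.10131498513317
```

View pics/g.png

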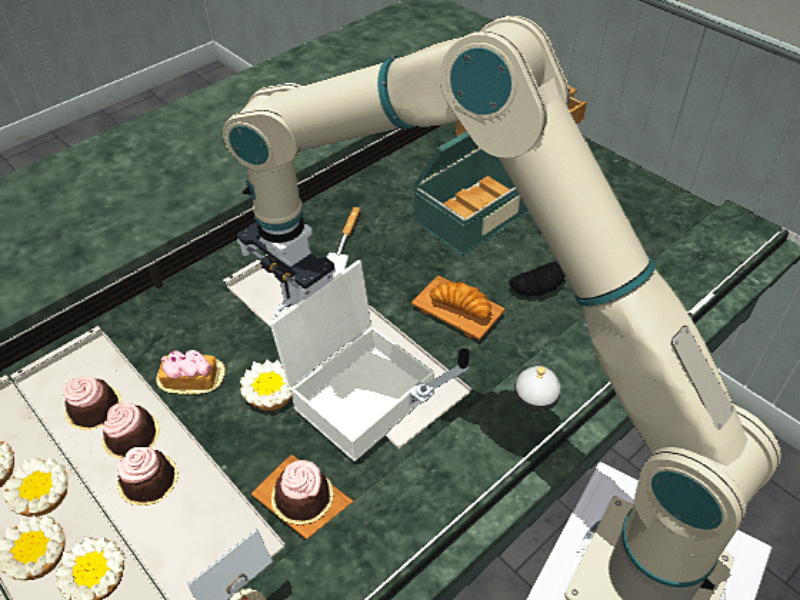

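Call:
apply_moves:
  targets:
    - [[0,0,0],[0,0,0]]
    - [[0,0,0],[0,0,0]]
    - [[0,0,0.2],[0,0,0]]
    - [[0,0,0.6],[0,0,0]]
    - [[0,0,0.7],[0,0,0]]
    - [[0,0,0.7],[0,0,0]]
    - [[-0.3,-0.6,0],[0,0,-1]]
    - [[-0.4,-0.7,0],[0,0,-1]]
    - [[-0.4,-0.7,0],[0,0,-1]]
    - [[-0.4,-0.7,0],[0,0,-1]]
    - [[-0.4,-0.7,0],[0,0,-1]]
    - [[-0.4,-0.7,0],[0,0,-1]]
  grip: 0.32

```text
time: 16.12
tcp_pos: [601.2, -243.8, 301.4]
ee_rot: [0.0, 0.911, 0.413, 0.001]
contact_force: [-0.4, -0.4, -0.1]
opening: 30.3
finger_force: 0.0
```

Call:
apply_moves:
  targets:
    - [[-0.4,-0.7,0],[0,0,-1]]
    - [[-0.4,-0.7,0],[0,0,-1]]
    - [[-0.4,-0.4,0],[0,0,-1]]
    - [[-0.2,0,0],[0,0,-1]]
    - [[0,0,0],[0,0,-1]]
    - [[0,0,0],[0,0,-1]]
    - [[0,0,0],[0,0,-1]]
    - [[0,0,0],[0,0,-1]]
    - [[0,0,0],[0,0,-1]]
    - [[0,0,0],[0,0,-1]]
    - [[0,0,0],[0,0,0]]
  grip: 1

```text
time: 17.5
tcp_pos: [531.8, -332.3, 300.8]
ee_rot: [-0.0, 1.0, -0.009, 0.0]
contact_force: [-0.3, 1.1, 0.3]
opening: 94.1
finger_force: 0.0
```

```bash
python3 - <<'E'
from h import *
from scipy.spatial.transform import Rotation as Ro
p=read_camera("wrist");s=get_obs();w=s["ee_rot"];y=Ro.from_quat([*w[1:],w[0]]).as_matrix()[:,1]
print(s["tcp_pos"],np.degrees(np.arctan2(y[1],y[0])),s["time"],s["opening"])
print([(round(r["conf"],2),px(p,r["centre"]).round(),onz(p,px(p,r["centre"]),46.5).round(1).tolist()) for r in spot_point(p,"croissant_center")],[(round(r["conf"],2),px(p,r["centre"]).round(),onz(p,px(p,r["centre"]),22).round(1).tolist()) for r in spot_point(p,"croissant")])
cv2.imwrite("pics/i.png",p["image"])
E
```

```text
[ 531.73982592 -332.41486361  300.74726409] -91.01172982230791 17.55 94.16271787717105
[(0.86, array([392., 248.]), [427.2, -483.8, 46.5]), (0.71, array([283., 174.]), [529.8, -339.6, 46.5]), (0.56, array([523., 226.]), [454.3, -654.6, 46.5])] [(0.94, array([281., 168.]), [532.9, -337.2, 22.0]), (0.81, array([513., 224.]), [449.0, -657.8, 22.0]), (0.6, array([386., 238.]), [431.6, -482.2, 22.0]), (0.43, array([ 54., 142.]), [573.4, -41.8, 22.0])]
```

View pics/i.png

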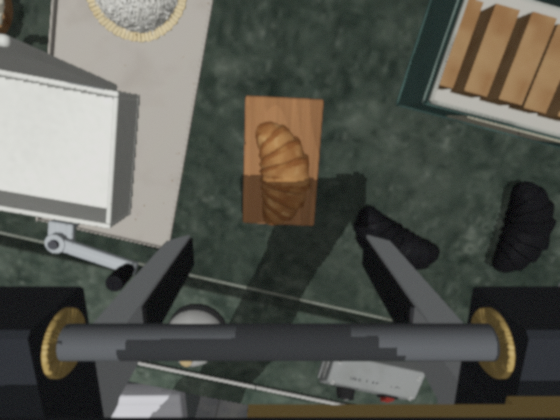

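The picture shows the croissant on its board, spanning columns 257–309 and rows 121–222, tips left, bulge to the right at (308,172). The black ones sit at (398,238) and (525,225).

```bash
python3 - <<'E'
from h import *
p=read_camera("wrist")
H=[(257,127),(270,121),(290,133),(304,155),(309,178),(303,205),(290,220),(270,222),(263,215),(262,180),(261,150)]
W=np.array([onz(p,u,42)[:2] for u in H],np.float32);(c,sz,a)=cv2.minAreaRect(W);print(c,sz,a)
# colour segmentation
im=cv2.cvtColor(p["image"],cv2.COLOR_BGR2LAB);g=p["image"][115:228,245:325].copy()
cv2.imwrite("pics/j.png",cv2.resize(g,(560,791)[:2] if 0 else (424,600),interpolation=cv2.INTER_CUBIC))
b=[onz(p,u,22)[:2].round(1).tolist() for u in((246,96),(323,99),(314,225),(243,222))];print("board",b)
E
```

```text
(530.3527221679688, -341.73834228515625) (129.96926879882812, 62.083560943603516) 2.1031196117401123
board [[625.5, -294.8], [620.1, -392.0], [452.7, -382.2], [458.8, -283.7]]
```

View pics/j.png

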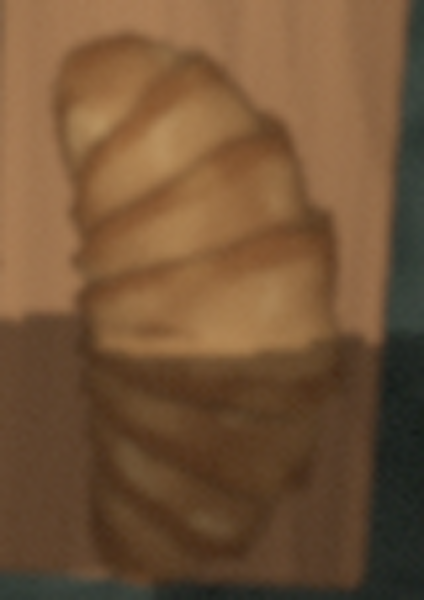

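Call:
apply_moves:
  targets:
    - [[-0.03,-0.18,-0.6],[0,0,0.8]]
    - [[0,0,-0.9],[0,0,0]]
    - [[0,0,-0.9],[0,0,0]]
    - [[0,0,-0.9],[0,0,0]]
    - [[0,0,-0.8],[0,0,0]]
    - [[0,0,-0.6],[0,0,0]]
    - [[0,0,-0.4],[0,0,0]]
    - [[0,0,-0.27],[0,0,0]]
    - [[0,0,0],[0,0,0]]

```text
time: 18.82
tcp_pos: [529.8, -342.2, 31.6]
ee_rot: [-0.0, 1.0, 0.025, -0.0]
contact_force: [0.8, 0.5, 0.4]
opening: 93.9
finger_force: 0.0
```

Call:
apply_moves:
  targets:
    - [[0,0,0],[0,0,0]]
    - [[0,0,0],[0,0,0]]
    - [[0,0,0],[0,0,0]]
    - [[0,0,0],[0,0,0]]
    - [[0,0,0],[0,0,0]]
    - [[0,0,0],[0,0,0]]
  grip: 0
  grip_force: 12

```text
time: 19.58
tcp_pos: [530.3, -342.4, 32.5]
ee_rot: [0.0, 1.0, 0.025, 0.0]
contact_force: [-1.3, 0.4, 5.1]
opening: 64.1
finger_force: 12.0
```

Call:
apply_moves:
  targets:
    - [[0,0,0.2],[0,0,0]]
    - [[0,0,0.5],[0,0,0]]
    - [[0,0,0.8],[0,0,0]]
    - [[0,0,0.8],[0,0,0]]
    - [[0,0,0.85],[0,0,0]]
    - [[0,0.2,0],[0,0,0.5]]
    - [[0.04,0.4,0],[0,0,1]]
    - [[0.04,0.4,0],[0,0,1]]
    - [[0.04,0.4,0],[0,0,1]]
    - [[0.04,0.4,0],[0,0,1]]
    - [[0.04,0.4,0],[0,0,1]]
    - [[0.04,0.4,0],[0,0,1]]

```text
time: 21.08
tcp_pos: [541.0, -210.9, 188.3]
ee_rot: [-0.001, 0.952, 0.306, -0.001]
contact_force: [-0.8, -0.2, -0.3]
opening: 64.2
finger_force: 12.0
```

Call:
apply_moves:
  targets:
    - [[0.04,0.4,0],[0,0,1]]
    - [[0.04,0.4,0],[0,0,1]]
    - [[0.04,0.4,0],[0,0,1]]
    - [[0.04,0.4,0],[0,0,1]]
    - [[0.04,0.4,0],[0,0,1]]
    - [[0.04,0.4,0],[0,0,1]]
    - [[0.04,0.4,0],[0,0,1]]
    - [[0.04,0.4,0],[0,0,1]]
    - [[0.05,0.32,0],[0,0,0.6]]
    - [[0,0,0],[0,0,0]]
    - [[0,0,0],[0,0,0]]

```text
time: 22.45
tcp_pos: [560.4, -37.2, 189.4]
ee_rot: [0.0, 0.775, 0.631, -0.0]
contact_force: [-0.3, -0.7, -0.2]
opening: 64.3
finger_force: 12.0
```

```bash
python3 - <<'E'
from h import *
from scipy.spatial.transform import Rotation as Ro
p=read_camera("wrist");s=get_obs();w=s["ee_rot"];y=Ro.from_quat([*w[1:],w[0]]).as_matrix()[:,1]
print(s["tcp_pos"],np.degrees(np.arctan2(y[1],y[0])),s["time"],s["opening"],s["contact_force"])
z=s["tcp_pos"][2]+15
print([(round(r["conf"],2),px(p,r["centre"]).round(),onz(p,px(p,r["centre"]),z).round(1).tolist()) for r in spot_point(p,"croissant_center")])
im=p["image"].copy()
c,sn=np.cos(-.203),np.sin(-.203)
for f in((-76,-99),(-76,99),(76,99),(76,-99)):
    cv2.circle(im,tuple(int(v) for v in proj(p,[570.5+c*f[0]-sn*f[1],-38.4+sn*f[0]+c*f[1],76])),4,(0,0,255),1)
cv2.imwrite("pics/k.png",im)
E
```

```text
[560.34243205 -37.46200344 189.36677006] -11.727720441284976 22.5 64.29162702437479 [ 0.08046841 -0.29264983 -0.81914708]
[]
```

View pics/k.png

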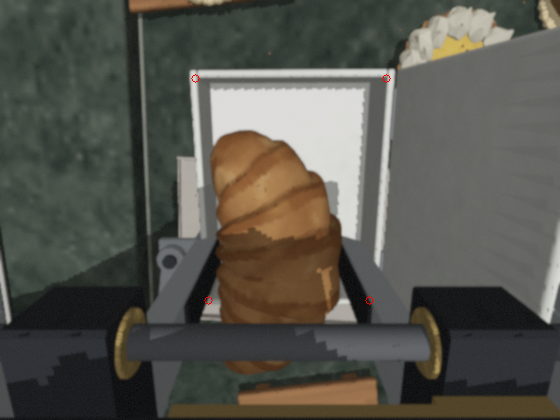

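The croissant sits over the box opening, aligned with it. The predicted rim corners at (195,78) and (386,78) match the visible rim. I lower it now.

Call:
apply_moves:
  targets:
    - [[0,0,-0.5],[0,0,0]]
    - [[0,0,-0.7],[0,0,0]]
    - [[0,0,-0.7],[0,0,0]]
    - [[0,0,-0.5],[0,0,0]]
    - [[0,0,-0.4],[0,0,0]]
    - [[0,0,-0.2],[0,0,0]]
    - [[0,0,-0.14],[0,0,0]]
    - [[0,0,0],[0,0,0]]

```text
time: 23.55
tcp_pos: [560.5, -36.5, 32.5]
ee_rot: [0.0, 0.775, 0.632, 0.0]
contact_force: [0.5, -0.1, -0.8]
opening: 63.9
finger_force: 12.0
```

Call:
apply_moves:
  targets:
    - [[0,0,-0.04],[0,0,0]]
    - [[0,0,-0.03],[0,0,0]]
    - [[0,0,0],[0,0,0]]

```text
time: 23.92
tcp_pos: [560.6, -36.3, 29.1]
ee_rot: [0.0, 0.775, 0.632, 0.0]
contact_force: [-0.6, -0.7, -0.7]
opening: 63.7
finger_force: 12.0
```

Call:
apply_moves:
  targets:
    - [[0,0,-0.03],[0,0,0]]
    - [[0,0,-0.03],[0,0,0]]
    - [[0,0,0],[0,0,0]]

```text
time: 24.3
tcp_pos: [560.8, -36.3, 27.6]
ee_rot: [0.001, 0.775, 0.632, 0.0]
contact_force: [-3.3, 0.5, 12.1]
opening: 63.7
finger_force: 12.0
```

It touches the floor, so I release and lift out.

Call:
apply_moves:
  targets:
    - [[0,0,0.02],[0,0,0]]
    - [[0,0,0],[0,0,0]]
    - [[0,0,0],[0,0,0]]
    - [[0,0,0],[0,0,0]]
    - [[0,0,0.2],[0,0,0]]
    - [[0,0,0.5],[0,0,0]]
    - [[0,0,0.8],[0,0,0]]
    - [[0,0,1],[0,0,0]]
    - [[0,0,1],[0,0,0]]
    - [[0,0,1],[0,0,0]]
    - [[0,0,0.8],[0,0,0]]
    - [[0,0,0],[0,0,0]]
  grip: 0.87

```text
time: 25.8
tcp_pos: [562.4, -36.0, 295.9]
ee_rot: [0.003, 0.775, 0.632, 0.003]
contact_force: [0.4, -0.0, 0.0]
opening: 81.9
finger_force: 0.0
```

```bash
python3 - <<'E'
from h import *
p=read_camera("wrist");s=get_obs();print(s["tcp_pos"],s["time"],s["contact_force"])
print([(round(r["conf"],2),onz(p,px(p,r["centre"]),42.5).round(1).tolist()) for r in spot_point(p,"croissant_center")])
q=read_camera("scene")["image"]
cv2.imwrite("pics/l.png",np.hstack([cv2.resize(p["image"],(400,300)),cv2.resize(q[100:400,100:500],(400,300))]))
E
```

```text
[560.9685218  -36.2619909  293.69576115] 25.85 [-0.68095984 -0.5684662  -0.22593541]
[(0.88, [557.6, -35.3, 42.5])]
```

View pics/l.png

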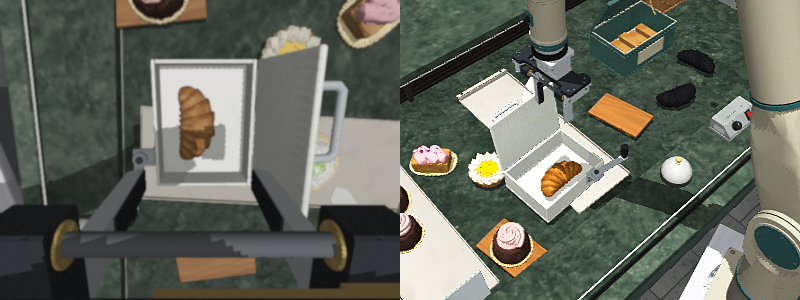

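The croissant lies flat inside the carrier, at (195,123) in the wrist view. The lid is open and the lever is clear.

```bash
python3 -c "
from workcell import *
print(sign_off())"
```

```text
the job is handed in; nothing more can be done
None
```

The croissant is flat on the carrier's floor, set down rather than dropped, with the lid open at about 1.69 rad and the lever at or near its stop; I saw no sign of the other pastries moving, and I handed the job in at about 26 s, though no verdict came back.

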